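Close the cover of a glass-dust filter box and hold it on its seal

ROBOT

A 6-joint arm with a two-finger parallel gripper is mounted at the origin on the work surface. World frame = base frame: x ahead of the robot, y to its left, z up, the work surface at z = 0. Lengths are in m, angles in rad, forces in N, time in s.
With the tool pointing down it reaches from about 0.35 to 0.775 m from the base axis. Payload 7.3 kg.
Tool frame: the origin (TCP) lies at the very end of the fingers, on their centre line; the grasp point (between the pads) lies 19 mm behind it; z points along the fingers, y is the line along which they close (so a half turn about z gives the same grasp; the last joint's range is limited). The gripper opens to 92 mm and grips with 3 to 60 N. Pads are 19 mm wide; open, the fingers measure 130 mm over their backs; the gripper's body (75 mm by 190 mm) begins 47 mm behind the grasp point.
Start: joints at [1.116, 0.342, 1.524, -0, 1.275, -0.146], TCP at [0.16, 0.5, 0.227] pointing down, gripper open.
Joint ranges: [-2.53, 2.53], [-0.77, 2.02], [0.04, 2.7], [-1, 4.14], [0.28, 2.66], [-3.11, 3.11]. Speed limits (rad/s): [2.57, 2.57, 3.14, 3.14, 3.14, 3.14].

INTERFACE

Orientations are given as [roll, pitch, yaw] about the fixed x, y, z axes, in that order (R = Rz(yaw) Ry(pitch) Rx(roll)).
In Python, from cell import * gives the robot as it stands.
- The arm moves only by the tool step_arm, never from a script. Its argument "commands" is a list of rows, each a list of 7 numbers: the opening, from 0 (shut) to 1 (fully open), then the shift along the world's x, y, z in cm, then the turn, a rotation vector about the world's x, y, z in rad. A call has 1 to 5 rows; each row is the pose to reach, as a shift and turn from the pose commanded when the call began; what a row does not reach only later rows make up. A row lasts 1/12 s, in which the tool goes at most 41.7 mm and 7.16 degrees, less where a joint would pass 70% of its speed; a pose out of reach is approached as far as the arm can. A call with a gripper value outside its range is refused whole. The fingers move at their own pace and stop on an object; "grip_force" is the grip in N (left out, the last holds). Time passes only in rows, so rows that repeat a pose let the fingers close. It gives the time, the measured TCP pose, the force, the opening and the grip force at its end, in the units of the state.
- observe(): the state, without advancing time (a new reading comes with each control period).
- read_camera(name): name is "scene" or "top" or "wrist"; returns the picture (384x512x3 uint8, red, green, blue); there is no depth.
- camera_model(name): a dict with "vfov" (degrees; the focal length in pixels is half the picture's height over the tangent of half this angle, whatever the lens; pixels are square), "cx", "cy" (the principal point, pixels), "world_to_cam" (4x4, takes a point from world to camera coordinates). Camera axes: x right, y up, looking along -z (the intrinsics and any distortion apply to the point x, -y, -z); pixel columns grow to the right and rows downward; lengths in m; the calibration is good to about 2 mm. A picture is of the moment at which its call begins: read the wrist's pose just before it. camera_model takes no time and is no camera call; for the wrist camera it gives the pose at the moment of the call.
- hand_in(): hands the job in; it is judged then, once.
The state is a dict: "time": time; "qpos": joint angles; "qvel": joint speeds; "joint_efforts": joint torques, N m; "tool_pos": TCP position; "tool_rot": TCP orientation; "contact_force": force on the tool from outside, world axes, zero at the start; "torque": the same for the moment, N m; "opening": finger opening in m; "grip_force": force on a finger pad.
Only numpy, scipy, OpenCV 4.12 (cv2) and the standard library are available. Lean on these libraries where they do the work, as an engineer would, in place of code of your own. Each camera call takes 0.05 s, during which the arm holds its last target. There are 200 camera calls.

TASK

The dust filter box on the glass-craft table has to be closed. Turn the quarter-turn fastener in its opening until the bar head lines up with the slot that the cover will have there (parallel to the short sides of the box), then pick up the cover by its handle, lower it into the rim with the bar head coming up through the slot, and press it fully home against the springy seal. Finish while still holding the cover pressed home with the gripper, and leave the other things on the table where they are.

Things in the scene. Friction and masses are not known exactly. Their poses are not given: they have to be found in the camera images.
- filter_box: Fixed grey box, open on top, pleated filter inside; 184 (its x) x 144 (y) mm outside, a black hose spigot 30 mm out of its -x side. Origin: centre of underside, z up. Ledge at 60 mm height is the cover's hard seat; the dark rim round it rises to 68 mm and leaves 160 x 120 mm, centred on the origin. The fastener's axis is at x = +50, y = 0. Box and cover may each be on the left or the right.
- stud (a joint): Angle of the fastener about the vertical, growing anticlockwise seen from above. 0: its bar head lies along the box's x axis (across the slot; the cover cannot go down); 1.571: along the box's y axis, in line with the slot. Starts between 0.1 and 0.75; stops at -0.1 and 1.95. It turns stiffly (0.05 N m) and stays where it is left.
- stud_head (a point): Centre of the top face of the fastener's steel bar head, on its turning axis, 87 mm above the box's origin. The bar is 34 mm long (along this point's x axis), 10 mm wide and 18 mm tall (69 to 87 mm above the box's origin), on a thin stem with free space under it: grip it across its 10 mm width.
- seal (a joint): How far (m) the sprung black rubber seal, a rectangular ring inside the rim, is pressed down. Free (0), its top stands 5 mm above the ledge; about 0.005 when the cover is fully home. 2 N per mm: some 10 N in all bring the cover home onto the ledge; the cover's own weight sinks it only 1 to 2 mm.
- cover: Loose aluminium plate 150 (its x) x 110 (y) x 6 mm, 0.2 to 0.33 kg, lying handle up. Origin: centre of underside, z up. Slot 20 (x) by 44 (y) mm centred at x = +50, y = 0. Black bar handle over its centre: 12 mm wide (x), 74 long (y), 28 to 44 mm above the underside, a leg at each end. In place its x points as the box's x, with 5 mm play in the rim and round the bar head.
- brush: Bystander: paintbrush 160 mm long lying on the table between the box and the cover.
- frit_jar: Bystander: jar with lid, 62 mm wide, 95 mm tall; origin under its centre.
- white_jar: Bystander: jar with lid, 72 mm wide, 120 mm tall; origin under its centre.
- blue_jar: Bystander: jar with lid, 68 mm wide, 105 mm tall; origin under its centre.
- cup: Bystander: small empty clear cup, 66 mm wide, 40 mm tall; origin under its centre.
- glue: Bystander: squeeze bottle, 40 mm wide, 110 mm tall; origin under its centre.
- scoop: Bystander: metal spoon 150 mm long lying on the table.
Mind the look-alikes: they are no part of the job. Several things have the shape of the cover; the one meant has the colours described above.

How it is judged:
On the way, in this order (a step that is already met when the one before it is completed fails the run):
1. the fastener's bar head is turned in line with the slot, while the cover is still off the box (value of joint stud between 1.32 and 1.82 rad and horizontal distance between cover and filter_box above 0.12 m), for 0.2 s.
2. the cover is lifted off the table by the gripper (height (world z) of cover above 0.03 m and contact force between the fingers and cover above 1 N), for 0.2 s.
3. the cover is over the fastener and pressed home by the gripper (value of joint stud between 1.32 and 1.82 rad and z of cover in the frame of filter_box between 0.056 and 0.0618 m and horizontal distance between cover and filter_box below 0.009 m and angle between the x axis of cover and the x axis of filter_box, either way round below 0.12 rad and angle between cover's own z axis and vertical below 0.04 rad and x of stud_head in the frame of cover above 0.035 m and z of stud_head in the frame of cover above 0.02 m and value of joint seal above 0.0034 m and contact force between the fingers and cover above 1.5 N), for 0.3 s.
At the end, for the whole second after the job is handed in: The gripper still holds the cover home: underside within 1.8 mm of the ledge, seal pressed over 3.4 mm, grip contact over 1.5 N, level (0.04 rad), centred (9 mm), square (0.12 rad), bar head through the slot, within 0.25 rad of in line; all still, each bystander within 30 mm (all of step 3 and linear speed of cover below 0.02 m/s and velocity of joint stud below 0.1 rad/s and distance of each of brush, frit_jar, white_jar, blue_jar, cup, glue, scoop from where it was at the start of the episode below 0.03 m); the arm keeps its last pose, push and grip.
It fails at once if one of the bystanders is knocked away (more than 50 mm) (distance of any of brush, frit_jar, white_jar, blue_jar, cup, glue, scoop from where it was at the start of the episode above 0.05 m).
It also fails if it takes over 51 s, if anything falls off the work surface, if the arm or the gripper's body presses on something with over 40 N, if the wrist force passes 120 N, or if a joint passes its speed limit or range.

## Working session

There is one attempt and no reset: what is moved stays moved. The work goes in short steps, Python scripts to look and compute and a tool call to move; the robot and the scene stay as the last step left them, time stands still between calls to the robot, and variables do not carry over. Pictures are saved under pics/ and viewed, at most 10 in all, crops included, and the job is handed in when it is done.

Besides the shell and the picture viewer there is one more tool, called after "Request:" as name(argument=value, ...), one argument or row to a line, values as JSON. step_arm: Moves the arm, as the interface text tells. Its arguments: {"type":"object","properties":{"commands":{"type":"array"},"grip_force":{"type":"number"}},"required":["commands"]}

```bash
mkdir -p pics; cat > h.py <<'E'
from cell import *
import numpy as np, cv2
def ray(m,u,v):
    f=192/np.tan(np.radians(m["vfov"])/2)
    d=np.array([(u-m["cx"])/f,-(v-m["cy"])/f,-1])
    T=np.linalg.inv(np.array(m["world_to_cam"]))
    return T[:3,3],T[:3,:3]@d
def pt(m,u,v,z):
    o,d=ray(m,u,v); return o+d*(z-o[2])/d[2]
def proj(m,p):
    f=192/np.tan(np.radians(m["vfov"])/2)
    c=np.array(m["world_to_cam"])@np.append(p,1)
    return m["cx"]-f*c[0]/c[2], m["cy"]+f*c[1]/c[2]
E
python3 - <<'E'
from h import *
a=read_camera("top");b=read_camera("scene")
for n,i in (("top",a),("scene",b)):
    cv2.imwrite(f"pics/{n}0.png",i[:,:,::-1]); m=camera_model(n); print(n,m)
s=observe();print(s["time"],s["tool_pos"],s["tool_rot"],s["opening"])
E
```

```text
top {'vfov': 54.729831256876395, 'cx': 252.3845911625099, 'cy': 187.38931813746612, 'world_to_cam': array([[-0.02866635, -0.99929927, -0.02406669,  0.02737328],
       [ 0.99689016, -0.03034872,  0.07272523, -0.53469767],
       [-0.07340466, -0.02190708,  0.9970616 , -1.24524067],
       [ 0.        ,  0.        ,  0.        ,  1.        ]])}
scene {'vfov': 55.71542269809508, 'cx': 257.4454921614768, 'cy': 191.8512996861001, 'world_to_cam': array([[ 2.53846092e-01,  9.67243584e-01, -1.41828029e-03,
        -1.22348300e-01],
       [-5.54412880e-01,  1.46702872e-01,  8.19209757e-01,
         2.22487324e-01],
       [ 7.92583447e-01, -2.07166882e-01,  5.73492252e-01,
        -1.47871037e+00],
       [ 0.00000000e+00,  0.00000000e+00,  0.00000000e+00,
         1.00000000e+00]])}
0.1 [0.15939775 0.49984472 0.22612854] [-3.14025392e+00 -1.77843007e-04  2.83278010e+00] 0.09181266635283139
```

View pics/top0.png

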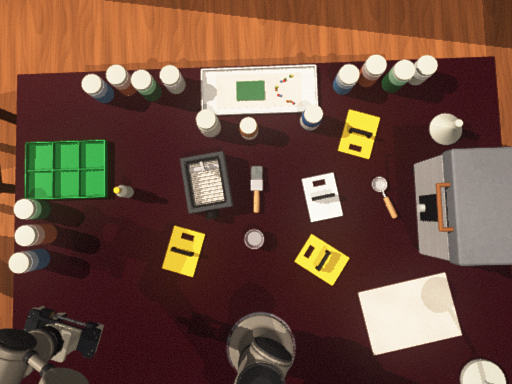

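View pics/scene0.png

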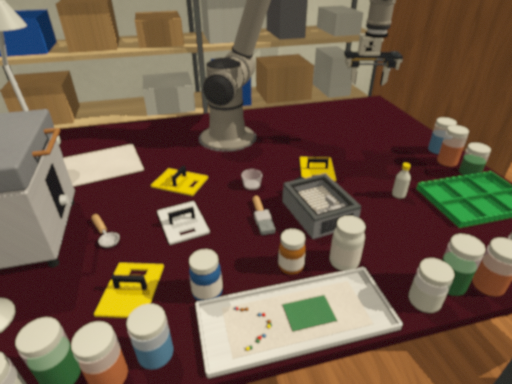

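The top view shows the box at about (206,183), the white aluminium cover at (322,197) with its slot at the upper end, and yellow look-alikes. I'll zoom in on the box and cover.

```bash
python3 - <<'E'
from h import *
a=cv2.imread("pics/top0.png");b=cv2.imread("pics/scene0.png")
m=camera_model("top")
c1=cv2.resize(a[140:225,165:250],(400,400),interpolation=cv2.INTER_CUBIC)
c2=cv2.resize(a[155:240,280:365],(400,400),interpolation=cv2.INTER_CUBIC)
c3=cv2.resize(b[165:240,275:375],(400,300),interpolation=cv2.INTER_CUBIC)
cv2.imwrite("pics/crops.png",np.vstack([np.hstack([c1,c2])]))
cv2.imwrite("pics/crop3.png",c3)
for u,v,z in((206,183,.068),(322,197,.006)): print(pt(m,u,v,z))
# cover by mask
hsv=cv2.cvtColor(a,cv2.COLOR_BGR2HSV)
k=((hsv[...,2]>130)&(hsv[...,1]<60)).astype(np.uint8)
k[:165]=0;k[230:]=0;k[:,:290]=0;k[:,355:]=0
cs,_=cv2.findContours(k,0,2);c=max(cs,key=cv2.contourArea);r=cv2.minAreaRect(c);print(r)
P=np.array([pt(m,*q,.006) for q in cv2.boxPoints(r)]);print(P,P.mean(0),[np.linalg.norm(P[i]-P[i-1]) for i in range(4)])
E
```

```text
[0.55085828 0.16278749 0.068     ]
[ 0.49603539 -0.22561612  0.006     ]
((321.73583984375, 196.7921600341797), (44.96792984008789, 33.275657653808594), 77.6609115600586)
[[ 0.56230457 -0.15526053  0.006     ]
 [ 0.58340048 -0.26765904  0.006     ]
 [ 0.43189044 -0.29354479  0.006     ]
 [ 0.41088039 -0.18219482  0.006     ]] [ 0.49711897 -0.22466479  0.006     ] [np.float64(0.1538009701593514), np.float64(0.11436109813830483), np.float64(0.15370545065703384), np.float64(0.11331477670891264)]
```

View pics/crops.png

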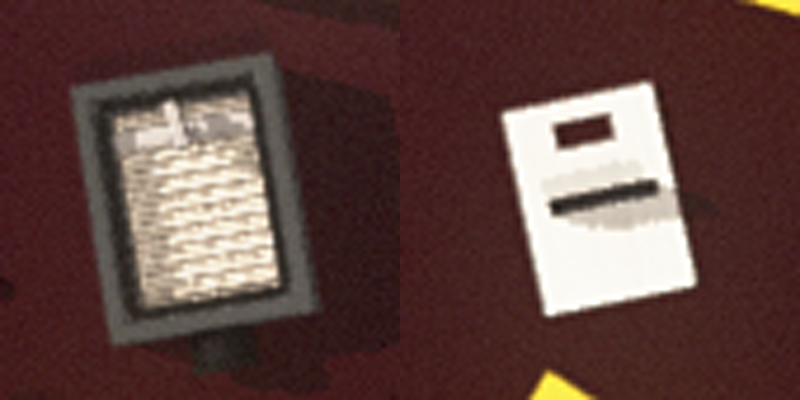

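View pics/crop3.png

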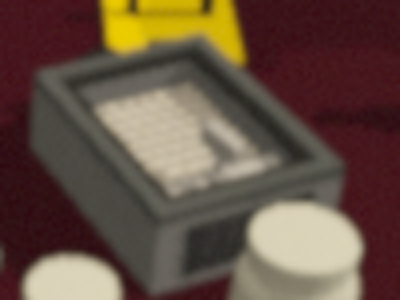

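The crops show the box with its spigot at the bottom (world -x), and the bar head near the upper end at crop (175,125). The cover's slot is also towards world +x.

```bash
python3 - <<'E'
from h import *
m=camera_model("top")
s=400/85
P=np.array([pt(m,165+(u+.5)/s-.5,140+(v+.5)/s-.5,.068) for u,v in((72,88),(272,53),(320,310),(113,345))])
print(P,P.mean(0),[np.linalg.norm(P[i]-P[i-1]) for i in range(4)])
for i,j in((3,0),(2,1)): d=P[i]-P[j]; d=P[j]-P[i]; print("yaw",np.arctan2(d[1],d[0]))
print("stud",pt(m,165+175/s,140+125/s,.087))
w=camera_model("wrist");T=np.linalg.inv(w["world_to_cam"]);print(w,T)
o=observe();print(o["tool_pos"],o["tool_rot"])
E
```

```text
[[0.63564723 0.24791427 0.068     ]
 [0.6559026  0.10623977 0.068     ]
 [0.47435722 0.07691582 0.068     ]
 [0.45423713 0.22183204 0.068     ]] [0.55503605 0.16322548 0.068     ] [np.float64(0.18327550038179932), np.float64(0.143115144058821), np.float64(0.1838983843090065), np.float64(0.1463062920890311)]
yaw 0.1427963730844649
yaw 0.1601409492853267
stud [0.60318513 0.17137116 0.087     ]
{'vfov': 65.66863438091282, 'cx': 249.54056935509868, 'cy': 181.80681189864657, 'world_to_cam': array([[ 3.03712561e-01,  9.52763380e-01, -7.88072360e-04,
        -5.24538579e-01],
       [-9.05448646e-01,  2.88372416e-01, -3.11454811e-01,
         4.01878783e-02],
       [-2.96515480e-01,  9.53062972e-02,  9.50260638e-01,
        -3.90347368e-01],
       [ 0.00000000e+00,  0.00000000e+00,  0.00000000e+00,
         1.00000000e+00]])} [[ 3.03712561e-01 -9.05448646e-01 -2.96515480e-01  7.99529782e-02]
 [ 9.52763380e-01  2.88372416e-01  9.53062972e-02  5.25374637e-01]
 [-7.88072360e-04 -3.11454811e-01  9.50260638e-01  3.83035073e-01]
 [ 0.00000000e+00  0.00000000e+00  0.00000000e+00  1.00000000e+00]]
[0.15939775 0.49984472 0.22612854] [-3.14025392e+00 -1.77843007e-04  2.83278010e+00]
```

Box centre is about (0.555, 0.163) at yaw 0.15, and the outline sizes check out. I'm moving over the fastener for a close look.

Request:
step_arm(
  commands=[
    [1,14.8,-11,0,0,0,-0.6],
    [1,14.8,-11,0,0,0,-0.6],
    [1,14.8,-11,0,0,0,-0.6],
    [1,14.8,-11,0,0,0,-0.6],
    [1,14.8,-11,0,0,0,-0.6],
  ],
)

```text
time: 0.52
tool_pos: [0.3105, 0.3874, 0.2264]
tool_rot: [-3.141, 0.002, 2.224]
contact_force: [-0.2, 0.7, -0.1]
opening: 0.0921
grip_force: 0.0
```

Request:
step_arm(
  commands=[
    [1,14.8,-11,0,0,0,-0.6],
    [1,14.8,-11,0,0,0,-0.6],
    [1,14.8,-11,0,0,0,-0.6],
    [1,14.8,-11,0,0,0,-0.6],
    [1,14.8,-11,0,0,0,-0.6],
  ],
)

```text
time: 0.93
tool_pos: [0.4589, 0.2769, 0.2263]
tool_rot: [3.141, 0.001, 1.623]
contact_force: [0.7, 0.2, 0.1]
opening: 0.0916
grip_force: 0.0
```

Request:
step_arm(
  commands=[
    [1,14.8,-11,0,0,0,-0.6],
    [1,14.8,-11,0,0,0,-0.6],
    [1,14.8,-11,0,0,0,-0.6],
    [1,14.8,-11,0,0,0,-0.6],
    [1,14.8,-11,0,0,0,-0.6],
  ],
)

```text
time: 1.35
tool_pos: [0.6067, 0.1663, 0.2257]
tool_rot: [3.141, 0.001, 1.023]
contact_force: [-0.8, -0.0, -0.2]
opening: 0.092
grip_force: 0.0
```

```bash
python3 - <<'E'
from h import *
m=camera_model("wrist");a=read_camera("wrist");cv2.imwrite("pics/w1.png",a[:,:,::-1])
np.save("w1.npy",m)
o=observe();print(o["time"],o["tool_pos"],o["tool_rot"],o["contact_force"]);print(proj(m,[.6044,.1707,.087]))
t=camera_model("top")
for n,u,v,z in(("white",207,120,.12),("brown",248,127,.095),("glue",120,190,.1)): print(n,pt(t,u,v,z))
E
```

```text
1.4 [0.60767636 0.16530856 0.22525313] [3.14012729e+00 1.22346630e-03 1.01647741e+00] [-0.18438504 -2.23632367 -0.18861265]
(np.float64(243.79663759899847), np.float64(168.82729954051368))
white [0.74782474 0.14797271 0.12      ]
brown [0.72665409 0.01850325 0.095     ]
glue [0.53391782 0.43616887 0.1       ]
```

View pics/w1.png

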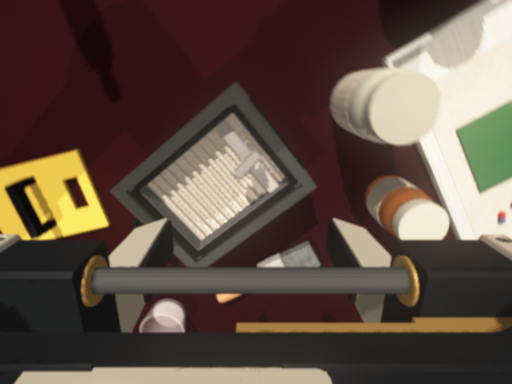

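The wrist view shows the box centred at (215,175), the fastener near (245,165), and the white and brown jars to the right. I'll enlarge the fastener.

```bash
python3 - <<'E'
from h import *
a=cv2.imread("pics/w1.png");c=cv2.resize(a[120:210,190:310],(800,600),interpolation=cv2.INTER_CUBIC)
cv2.imwrite("pics/w1c.png",c)
E
```

```text
(no output)
```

View pics/w1c.png

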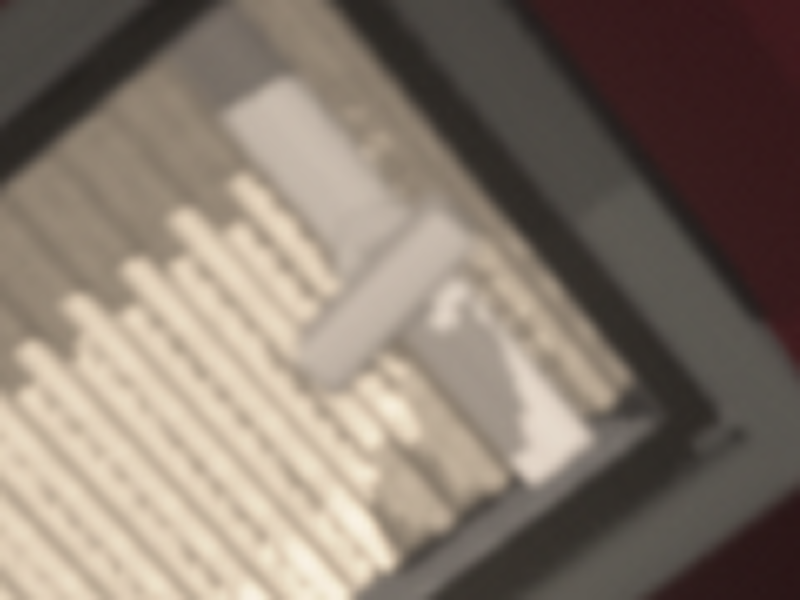

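The crop shows the bar head running from about (315,368) to (450,230), on a wide bridge inside the box.

```bash
python3 - <<'E'
from h import *
m=np.load("w1.npy",allow_pickle=True).item();s=800/120
q=lambda u,v,z:pt(m,190+(u+.5)/s-.5,120+(v+.5)/s-.5,z)
P=[q(u,v,.087) for u,v in((297,350),(432,212),(468,248),(335,385))]
for p in P: print(p)
print("c",np.mean(P,0))
for i,j in((0,1),(3,2)): d=P[j]-P[i];print(np.linalg.norm(d),np.arctan2(d[1],d[0]))
print(np.linalg.norm(P[0]-P[3]))
# box corners check at rim (dark rim inner top .068): image outline
for u,v in((235,83),(315,186),(193,266),(112,191)): print(pt(m,u,v,.068))
E
```

```text
[0.59403525 0.17294479 0.087     ]
[0.62315124 0.18070218 0.087     ]
[0.62495351 0.17305319 0.087     ]
[0.59605774 0.16505339 0.087     ]
c [0.60954944 0.17293839 0.087     ]
0.0301316782355789 0.260381852596062
0.029982698318453297 0.27008539700288037
0.008146448841686485
[0.64074477 0.24691312 0.068     ]
[0.65880479 0.10794969 0.068     ]
[0.48330449 0.09369232 0.068     ]
[0.46148662 0.2214377  0.068     ]
```

Request:
step_arm(
  commands=[
    [0.45,0,0.6,-4,0,0,-0.6],
    [0.45,0,0.6,-4,0,0,-0.6],
    [0.45,0,0.6,-4,0,0,-0.6],
    [0.45,0,0.6,-4,0,0,-0.6],
    [0.45,0,0.6,-4,0,0,-0.6],
  ],
)

```text
time: 1.82
tool_pos: [0.603, 0.1764, 0.1859]
tool_rot: [-3.141, 0.002, 0.427]
contact_force: [-1.2, -0.0, 0.3]
opening: 0.0633
grip_force: 0.0
```

Request:
step_arm(
  commands=[
    [0.45,0,0,-4,0,0,-0.15],
    [0.45,0,0,-4,0,0,-0.15],
    [0.45,0,0,-4,0,0,-0.15],
  ],
)

```text
time: 2.07
tool_pos: [0.6017, 0.1761, 0.1449]
tool_rot: [-3.141, 0.006, 0.285]
contact_force: [1.0, 0.1, 0.1]
opening: 0.0441
grip_force: 0.0
```

```bash
python3 - <<'E'
from h import *
m=camera_model("wrist");a=read_camera("wrist");cv2.imwrite("pics/w2.png",a[:,:,::-1])
np.save("w2.npy",m)
o=observe();print(o["time"],o["tool_pos"],o["tool_rot"],o["opening"],o["qvel"].round(3));print(proj(m,[.607,.172,.087]))
E
```

```text
2.1167 [0.60306792 0.17628473 0.14672731] [-3.14141904e+00  1.90230975e-03  2.86352967e-01] 0.042300229499996435 [ 0.    -0.028 -0.038  0.    -0.003 -0.01 ]
(np.float64(255.617385859226), np.float64(196.12513176225423))
```

View pics/w2.png

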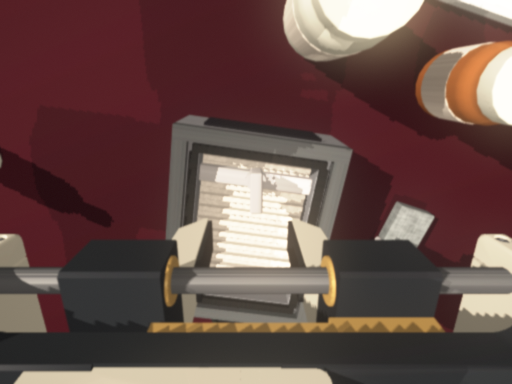

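The view shows the bar head upright at about (256,190), between and ahead of the fingers, aligned with the tool. I'll measure its ends numerically.

```bash
python3 - <<'E'
from h import *
m=np.load("w2.npy",allow_pickle=True).item();a=cv2.cvtColor(cv2.imread("pics/w2.png"),6)
print("col profile v160-220",a[160:222,253:259].mean(1).round().astype(int).tolist())
for v in(192,200,206): print(v,"u244-270",a[v-1:v+2,244:270].mean(0).round().astype(int).tolist())
print(proj(m,[.603,.1763,.147]),pt(m,256,190,.087))
E
```

```text
col profile v160-220 [98, 142, 174, 187, 190, 190, 192, 188, 184, 184, 186, 190, 200, 222, 235, 238, 237, 237, 237, 237, 237, 237, 237, 237, 237, 237, 237, 237, 237, 237, 236, 236, 236, 236, 236, 236, 236, 236, 236, 236, 236, 236, 236, 236, 236, 236, 236, 236, 236, 236, 235, 234, 232, 233, 244, 250, 249, 244, 246, 250, 251, 246]
192 u244-270 [231, 229, 236, 243, 242, 241, 239, 239, 238, 238, 237, 237, 237, 236, 234, 231, 224, 198, 193, 215, 215, 211, 207, 207, 215, 216]
200 u244-270 [247, 246, 245, 244, 243, 241, 239, 239, 238, 238, 237, 237, 236, 235, 234, 230, 221, 197, 195, 225, 233, 234, 235, 235, 235, 237]
206 u244-270 [249, 250, 250, 249, 247, 246, 242, 239, 238, 237, 237, 236, 236, 235, 233, 229, 220, 198, 203, 229, 238, 245, 246, 245, 244, 243]
(np.float64(248.50371851260903), np.float64(237.52033671006194)) [0.61189417 0.17316289 0.087     ]
```

Request:
step_arm(
  commands=[
    [0.45,0.5,-0.3,-4,0,0,-0.015],
    [0.45,0.5,-0.3,-5.5,0,0,-0.015],
    [0.45,0.5,-0.3,-6.5,0,0,-0.015],
    [0.45,0.5,-0.3,-7.5,0,0,-0.015],
    [0.45,0.5,-0.3,-7.5,0,0,-0.015],
  ],
)

```text
time: 2.53
tool_pos: [0.6083, 0.1733, 0.0712]
tool_rot: [-3.142, 0.001, 0.269]
contact_force: [-0.5, -1.4, -0.1]
opening: 0.0414
grip_force: 0.0
```

Request:
step_arm(
  commands=[
    [0.0,0,0,0,0,0,0],
    [0.0,0,0,0,0,0,0],
    [0.0,0,0,0,0,0,0],
    [0.0,0,0,0,0,0,0],
    [0.0,0,0,0,0,0,0],
  ],
  grip_force=15,
)

```text
time: 2.95
tool_pos: [0.6089, 0.1733, 0.0725]
tool_rot: [3.141, -0.001, 0.268]
contact_force: [-0.6, 0.2, -0.5]
opening: 0.0129
grip_force: 0.0
```

Request:
step_arm(
  commands=[
    [0.0,0,0,0,0,0,0],
    [0.0,0,0,0,0,0,0],
    [0.0,0,0,0,0,0,0],
  ],
)

```text
time: 3.2
tool_pos: [0.6089, 0.1731, 0.0723]
tool_rot: [3.141, -0.001, 0.268]
contact_force: [-0.3, -0.9, 4.3]
opening: 0.01
grip_force: 15.0
```

The grip stopped at 10.0 mm with hardly any side force, so I'm turning it anticlockwise.

Request:
step_arm(
  commands=[
    [0,0,0,0,0,0,0.1],
    [0,0,0,0,0,0,0.2],
    [0,0,0,0,0,0,0.3],
    [0,0,0,0,0,0,0.4],
    [0,0,0,0,0,0,0.5],
  ],
)

```text
time: 3.62
tool_pos: [0.6083, 0.1741, 0.0723]
tool_rot: [-3.141, -0.001, 0.773]
contact_force: [-2.4, 3.1, 5.6]
opening: 0.0099
grip_force: 15.0
```

Request:
step_arm(
  commands=[
    [0,0,0,0,0,0,0.1],
    [0,0,0,0,0,0,0.2],
    [0,0,0,0,0,0,0.3],
    [0,0,0,0,0,0,0.4],
    [0,0,0,0,0,0,0.5],
  ],
)

```text
time: 4.03
tool_pos: [0.6073, 0.1747, 0.0723]
tool_rot: [-3.139, -0.001, 1.273]
contact_force: [-6.9, 4.4, 8.0]
opening: 0.0099
grip_force: 15.0
```

Request:
step_arm(
  commands=[
    [0,0,0,0,0,0,0.1],
    [0,0,0,0,0,0,0.2],
    [0,0,0,0,0,0,0.3],
    [0,0,0,0,0,0,0.4],
    [0,0,0,0,0,0,0.45],
  ],
)

```text
time: 4.45
tool_pos: [0.6063, 0.1748, 0.0723]
tool_rot: [-3.138, -0.002, 1.723]
contact_force: [-9.5, 3.4, 10.7]
opening: 0.0097
grip_force: 15.0
```

Request:
step_arm(
  commands=[
    [0,0,0,0,0,0,0],
    [0,0,0,0,0,0,0],
    [0,0,0,0,0,0,0],
  ],
)

```text
time: 4.7
tool_pos: [0.6063, 0.1748, 0.0723]
tool_rot: [-3.138, -0.002, 1.718]
contact_force: [-9.7, 3.9, 11.0]
opening: 0.0099
grip_force: 15.0
```

Request:
step_arm(
  commands=[
    [0.35,0,0,0,0,0,0],
    [0.35,0,0,0,0,0,0],
    [0.35,0,0,0,0,0,0],
    [0.35,0,0,2,0,0,0],
    [0.35,0,0,5,0,0,0],
  ],
)

```text
time: 5.12
tool_pos: [0.6066, 0.1726, 0.1187]
tool_rot: [-3.134, 0.0, 1.717]
contact_force: [0.9, 0.3, 0.3]
opening: 0.0319
grip_force: 0.0
```

Request:
step_arm(
  commands=[
    [1,0,0,4,0,0,0],
    [1,0,0,8,0,0,0],
    [1,0,0,12,0,0,0],
    [1,0,0,15,0,0,0],
    [1,0,0,15,0,0,0],
  ],
)

```text
time: 5.53
tool_pos: [0.6112, 0.1734, 0.2797]
tool_rot: [3.128, -0.0, 1.718]
contact_force: [-0.7, 0.8, 0.8]
opening: 0.0608
grip_force: 0.0
```

Request:
step_arm(
  commands=[
    [1,0,0,0,0,0,0],
    [1,0,0,0,0,0,0],
  ],
)

```text
time: 5.7
tool_pos: [0.6082, 0.1729, 0.2705]
tool_rot: [-3.14, 0.0, 1.717]
contact_force: [-0.9, 0.0, -0.4]
opening: 0.0746
grip_force: 0.0
```

```bash
python3 - <<'E'
from h import *
m=camera_model("wrist");o=observe();a=read_camera("wrist");cv2.imwrite("pics/w3.png",a[:,:,::-1]);np.save("w3.npy",m)
print(o["time"],o["tool_pos"],o["tool_rot"],o["contact_force"])
print([np.round(proj(m,p)) for p in([.605,.172,.087],[.555,.163,.068])])
E
```

```text
5.7 [0.60823015 0.17291424 0.27048836] [-3.13997611e+00  1.29412861e-04  1.71749463e+00] [-0.89972273  0.01371855 -0.39928759]
[array([246., 160.]), array([205., 158.])]
```

View pics/w3.png

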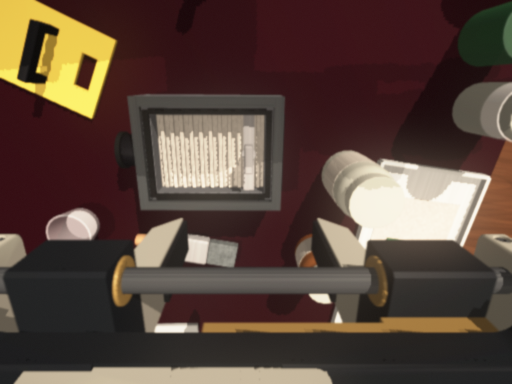

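The fastener bar at (249,150) is now parallel to the box's short sides, and the box outline runs from (131,95) to (284,210). I'll measure the box and cover poses from this and get the wrist in place.

```bash
python3 - <<'E'
from h import *
m=np.load("w3.npy",allow_pickle=True).item();im=cv2.imread("pics/w3.png").astype(int)
# neutral grey (box) vs dark-red table
k=((im[...,2]-im[...,0]<22)&(im[...,1]>35)).astype(np.uint8);k[:85]=0;k[218:]=0;k[:,:110]=0;k[:,300:]=0
k=cv2.morphologyEx(k,cv2.MORPH_OPEN,np.ones((9,9)))
c=max(cv2.findContours(k,0,2)[0],key=cv2.contourArea)
h=cv2.approxPolyDP(cv2.convexHull(c),5,True)[:,0];print(h.tolist())
g=cv2.cvtColor(im.astype(np.uint8),6)
print("col u200 v85-125",g[85:125,195:205].mean(1).astype(int).tolist());print("v180-216",g[180:216,195:205].mean(1).astype(int).tolist())
print("row v150 u125-165",g[145:155,125:165].mean(0).astype(int).tolist());print("u236-292",g[140:150,236:292].mean(0).astype(int).tolist())
P=np.array([pt(m,*q,.068) for q in h]);print(P.round(4),P.mean(0))
print([np.linalg.norm(P[i]-P[i-1]).round(4) for i in range(len(P))])
E
```

```text
[[284, 96], [279, 210], [215, 217], [140, 209], [128, 96]]
col u200 v85-125 [32, 32, 32, 33, 33, 33, 34, 34, 46, 73, 92, 86, 77, 75, 76, 77, 77, 77, 77, 77, 77, 78, 73, 56, 41, 40, 42, 44, 52, 80, 117, 134, 138, 139, 139, 139, 138, 138, 137, 137]
v180-216 [227, 224, 221, 224, 225, 219, 198, 161, 128, 120, 120, 122, 120, 92, 64, 57, 57, 57, 56, 59, 71, 84, 93, 98, 99, 99, 99, 98, 97, 91, 69, 49, 44, 43, 43, 42]
row v150 u125-165 [36, 37, 37, 37, 38, 38, 37, 39, 54, 68, 73, 75, 75, 75, 75, 74, 73, 71, 60, 52, 48, 41, 38, 38, 39, 39, 44, 68, 91, 88, 84, 84, 86, 113, 173, 204, 193, 201, 217, 220]
u236-292 [154, 180, 213, 221, 209, 166, 152, 164, 167, 174, 183, 187, 189, 190, 190, 188, 184, 181, 162, 147, 145, 142, 141, 142, 144, 144, 141, 125, 85, 62, 51, 47, 46, 46, 50, 61, 68, 71, 76, 79, 80, 80, 78, 78, 76, 76, 70, 51, 40, 39, 38, 38, 38, 37, 37, 37]
[[0.6385 0.2497 0.068 ]
 [0.6582 0.1073 0.068 ]
 [0.5763 0.085  0.068 ]
 [0.4778 0.082  0.068 ]
 [0.4593 0.2232 0.068 ]] [0.56201155 0.14943767 0.068     ]
[np.float64(0.1812), np.float64(0.1437), np.float64(0.0849), np.float64(0.0985), np.float64(0.1424)]
```

Request:
step_arm(
  commands=[
    [1,-5.5,-19.8,0,0,0,0.03],
    [1,-5.5,-19.8,0,0,0,0.03],
    [1,-5.5,-19.8,0,0,0,0.03],
    [1,-5.5,-19.8,0,0,0,0.03],
    [1,-5.5,-19.8,0,0,0,0.03],
  ],
)

```text
time: 6.17
tool_pos: [0.5519, -0.0266, 0.2697]
tool_rot: [-3.138, -0.001, 1.748]
contact_force: [1.1, -0.8, -0.3]
opening: 0.0918
grip_force: 0.0
```

Request:
step_arm(
  commands=[
    [1,-5.5,-19.8,0,0,0,0],
    [1,-5.5,-19.8,0,0,0,0],
    [1,-5.5,-19.8,0,0,0,0],
    [1,-5.5,-19.8,0,0,0,0],
    [1,-5.5,-19.8,0,0,0,0],
  ],
)

```text
time: 6.58
tool_pos: [0.4969, -0.2246, 0.2699]
tool_rot: [-3.139, -0.002, 1.747]
contact_force: [1.4, 0.1, -0.2]
opening: 0.0921
grip_force: 0.0
```

Request:
step_arm(
  commands=[
    [1,0,0,-4,0,0,0],
    [1,0,0,-7,0,0,0],
    [1,0,0,-7,0,0,0],
    [1,0,0,-7,0,0,0],
    [1,0,0,-7,0,0,0],
  ],
)

```text
time: 7.0
tool_pos: [0.4991, -0.2228, 0.2026]
tool_rot: [3.141, 0.0, 1.748]
contact_force: [-0.0, -0.2, 0.8]
opening: 0.0917
grip_force: 0.0
```

```bash
python3 - <<'E'
from h import *
m=camera_model("wrist");o=observe();a=read_camera("wrist");cv2.imwrite("pics/w4.png",a[:,:,::-1]);np.save("w4.npy",m)
print(o["time"],o["tool_pos"],o["tool_rot"],o["opening"])
print([np.round(proj(m,p)) for p in([.497,-.2247,.006],[.497,-.2247,.044])])
im=a.astype(int)
k=((im.min(2)>100)&(im.max(2)-im.min(2)<70)).astype(np.uint8)
n,l,s,c=cv2.connectedComponentsWithStats(k)
for i in range(1,n):
    if s[i,4]>1500: print(s[i],c[i])
E
```

```text
7.0 [ 0.49914476 -0.22276093  0.20257965] [3.14102414e+00 4.17110977e-04 1.74843513e+00] 0.09165371633684706
[array([246., 158.]), array([246., 167.])]
[  184   113   130    90 10085] [246.34546356 156.23331681]
[  14  367  318   17 4829] [178.25719611 375.65686478]
```

View pics/w4.png

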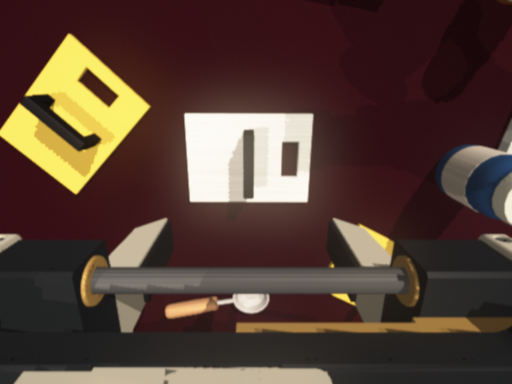

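The cover sits square in the view, from (185,113) to (313,203), with its handle at (249,163) and the slot to the right (world +x). I'll measure it.

```bash
python3 - <<'E'
from h import *
m=np.load("w4.npy",allow_pickle=True).item();im=cv2.imread("pics/w4.png").astype(int)
k=((im.min(2)>100)&(im.max(2)-im.min(2)<70)).astype(np.uint8);k[230:]=0
c=max(cv2.findContours(k,0,2)[0],key=cv2.contourArea)
h=cv2.approxPolyDP(cv2.convexHull(c),5,True)[:,0];print(h.tolist())
P=np.array([pt(m,*q,.006) for q in h]);print(P.round(4),P.mean(0),[np.linalg.norm(P[i]-P[i-1]).round(4) for i in range(len(P))])
for i in range(len(P)): d=P[i]-P[i-1];print(np.arctan2(d[1],d[0]).round(3))
# handle top, z .044
hd=(im.max(2)<75).astype(np.uint8);hd[:120]=0;hd[203:]=0;hd[:,:225]=0;hd[:,270:]=0
r=cv2.minAreaRect(max(cv2.findContours(hd,0,2)[0],key=cv2.contourArea));print(r)
Q=np.array([pt(m,*q,.044) for q in cv2.boxPoints(r)]);print(Q.round(4),Q.mean(0))
E
```

```text
[[313, 115], [306, 202], [189, 200], [184, 113]]
[[ 0.5646 -0.1599  0.006 ]
 [ 0.5822 -0.2675  0.006 ]
 [ 0.4346 -0.2911  0.006 ]
 [ 0.4165 -0.1841  0.006 ]] [ 0.49945904 -0.22565034  0.006     ] [np.float64(0.1501), np.float64(0.109), np.float64(0.1494), np.float64(0.1085)]
0.163
-1.409
-2.983
1.739Traceback (most recent call last):
  File "<stdin>", line 10, in <module>
ValueError: max() iterable argument is empty
```

Request:
step_arm(
  commands=[
    [1,0,-0.2,-4,0,0,-0.015],
    [1,0,-0.2,-8,0,0,-0.015],
    [1,0,-0.2,-11,0,0,-0.015],
    [1,0,-0.2,-13,0,0,-0.015],
    [1,0,-0.2,-14,0,0,-0.015],
  ],
)

```text
time: 7.47
tool_pos: [0.4985, -0.2241, 0.0606]
tool_rot: [-3.141, -0.001, 1.734]
contact_force: [0.5, 0.1, 1.0]
opening: 0.092
grip_force: 0.0
```

Request:
step_arm(
  commands=[
    [0.6,0,0,-2,0,0,0],
    [0.5,0,0,-3.5,0,0,0],
    [0.4,0,0,-4.4,0,0,0],
    [0.4,0,0,-4.4,0,0,0],
    [0.3,0,0,-4.4,0,0,0],
  ],
)

```text
time: 7.88
tool_pos: [0.4994, -0.2251, 0.0188]
tool_rot: [3.14, 0.001, 1.733]
contact_force: [0.3, -0.2, -0.5]
opening: 0.0631
grip_force: 0.0
```

Request:
step_arm(
  commands=[
    [0.0,0,0,0,0,0,0],
    [0.0,0,0,0,0,0,0],
    [0.0,0,0,0,0,0,0],
    [0.0,0,0,0,0,0,0],
    [0.0,0,0,0,0,0,0],
  ],
  grip_force=20,
)

```text
time: 8.3
tool_pos: [0.4987, -0.2249, 0.0181]
tool_rot: [3.141, 0.0, 1.733]
contact_force: [0.1, 0.9, 0.2]
opening: 0.0293
grip_force: 0.0
```

Request:
step_arm(
  commands=[
    [0.0,0,0,0,0,0,0],
    [0.0,0,0,0,0,0,0],
    [0.0,0,0,0,0,0,0],
    [0.0,0,0,0,0,0,0],
  ],
  grip_force=45,
)

```text
time: 8.63
tool_pos: [0.4985, -0.2248, 0.0178]
tool_rot: [-3.142, -0.0, 1.733]
contact_force: [-0.6, -0.1, 1.1]
opening: 0.0114
grip_force: 45.0
```

Request:
step_arm(
  commands=[
    [0,0,0,1,0,0,0],
    [0,0,0,3,0,0,0],
    [0,0,0,6,0,0,0],
    [0,0,0,9,0,0,0],
    [0,0,0,12,0,0,0],
  ],
)

```text
time: 9.05
tool_pos: [0.498, -0.2245, 0.1392]
tool_rot: [-3.141, -0.001, 1.733]
contact_force: [1.1, -0.6, -3.1]
opening: 0.0118
grip_force: 45.0
```

Request:
step_arm(
  commands=[
    [0,0,0,3,0,0,0],
    [0,0,0,5,0,0,0],
    [0,0,0,6,0,0,0],
    [0,0,0,6,0,0,0],
  ],
)

```text
time: 9.38
tool_pos: [0.4993, -0.2252, 0.2002]
tool_rot: [3.138, 0.003, 1.733]
contact_force: [0.8, -0.3, -3.2]
opening: 0.0119
grip_force: 45.0
```

Request:
step_arm(
  commands=[
    [0,0.2,1.5,0,0,0,0],
    [0,0.7,4.5,0,0,0,0],
    [0,1.2,8,0,0,0,0],
    [0,1.7,11.5,0,0,0,-0.02],
    [0,2.2,15,0,0,0,-0.02],
  ],
)

```text
time: 9.8
tool_pos: [0.5194, -0.0732, 0.1957]
tool_rot: [-3.138, -0.002, 1.711]
contact_force: [1.5, -0.2, -3.3]
opening: 0.0117
grip_force: 45.0
```

Request:
step_arm(
  commands=[
    [0,0.6,3.5,0,0,0,0],
    [0,1.2,7,0,0,0,0],
    [0,1.8,10.5,0,0,0,0],
    [0,2.2,13,0,0,0,0],
    [0,2.4,15,0,0,0,0],
  ],
)

```text
time: 10.22
tool_pos: [0.5436, 0.0777, 0.1956]
tool_rot: [-3.138, -0.001, 1.714]
contact_force: [0.1, 0.6, -2.3]
opening: 0.0114
grip_force: 45.0
```

Request:
step_arm(
  commands=[
    [0,0.3,3,0,0,0,0],
    [0,0.7,5.5,0,0,0,0],
    [0,1.1,8,0,0,0,0],
    [0,1.2,9,0,0,0,0],
    [0,1.2,9,0,0,0,0],
  ],
)

```text
time: 10.63
tool_pos: [0.5556, 0.1672, 0.1956]
tool_rot: [-3.138, -0.0, 1.716]
contact_force: [0.3, 0.5, -2.5]
opening: 0.0115
grip_force: 45.0
```

```bash
python3 - <<'E'
from h import *
m=camera_model("wrist");o=observe();a=read_camera("wrist");b=read_camera("top");cv2.imwrite("pics/w5.png",a[:,:,::-1]);cv2.imwrite("pics/t5.png",b[:,:,::-1]);np.save("w5.npy",m)
print(o["time"],o["tool_pos"],o["tool_rot"],o["opening"],o["contact_force"])
u,v=np.round(proj(camera_model("top"),[.557,.164,.1])).astype(int)
A=cv2.resize(a,(400,300));B=cv2.resize(b[v-60:v+60,u-80:u+80],(400,300),interpolation=2)
cv2.imwrite("pics/mix.png",np.hstack([A,B])[:,:,::-1])
E
```

```text
10.6333 [0.55556842 0.16723414 0.19563137] [-3.13828572e+00 -4.47200691e-04  1.71566399e+00] 0.011498910658358579 [ 0.25405866  0.46828952 -2.51943072]
```

View pics/mix.png

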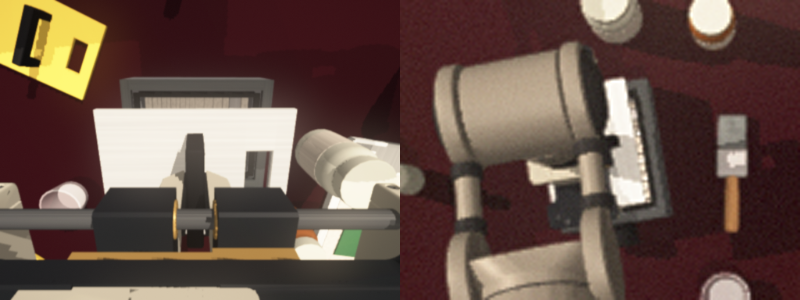

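The last picture shows the cover held squarely over the box, with the bar head visible through the slot. I'll measure the held cover's edge corners in the saved wrist image.

```bash
python3 - <<'E'
from h import *
m=np.load("w5.npy",allow_pickle=True).item();im=cv2.imread("pics/w5.png").astype(int)
k=((im.min(2)>100)&(im.max(2)-im.min(2)<70)).astype(np.uint8);k[225:]=0
c=max(cv2.findContours(k,0,2)[0],key=cv2.contourArea)[:,0]
tl=c[np.argmin(c.sum(1))];tr=c[np.argmin(c[:,1]-c[:,0])];print(tl,tr)
for z in(.182,.184):
    a,b=pt(m,*tl,z),pt(m,*tr,z);d=b-a;L=np.linalg.norm(d);d/=L;y=np.array([-d[1],d[0],0])
    print(z,L,np.arctan2(d[1],d[0]),(a+b)/2-.055*y)
# slot: bar head seen
print(np.round(proj(m,[.606,.1735,.087])), [np.round(proj(m,np.array([.6045,.172,.182])+q)) for q in ([.01,.022,0],[-.01,.022,0],[.01,-.022,0],[-.01,-.022,0])])
s=cv2.cvtColor(im.astype(np.uint8),6)
for v in (200,208,216,224,232): print(v,s[v,305:355].tolist())
E
```

```text
[119 140] [380 140]
0.182 0.15051006728467495 0.14549180130049408 [0.55696586 0.16619147 0.182     ]
0.184 0.14874548753649483 0.14549180130049427 [0.55692005 0.16654393 0.184     ]
[303. 180.] [array([349., 198.]), array([317., 194.]), array([332., 260.]), array([302., 256.])]
200 [241, 241, 240, 240, 240, 240, 240, 241, 237, 203, 132, 98, 97, 88, 81, 82, 82, 82, 81, 82, 85, 91, 85, 88, 104, 110, 112, 112, 113, 112, 112, 111, 110, 110, 108, 97, 84, 79, 81, 95, 115, 128, 154, 178, 215, 237, 241, 241, 241, 241]
208 [237, 237, 237, 237, 237, 237, 237, 237, 224, 159, 105, 94, 92, 80, 78, 79, 79, 78, 79, 80, 83, 83, 84, 97, 106, 109, 109, 109, 109, 109, 109, 109, 109, 107, 99, 82, 75, 75, 88, 110, 125, 149, 170, 203, 232, 238, 238, 238, 238, 238]
216 [237, 237, 237, 237, 237, 237, 237, 233, 197, 127, 100, 106, 86, 77, 77, 77, 76, 77, 77, 83, 91, 86, 93, 109, 113, 113, 111, 110, 111, 112, 112, 113, 113, 108, 86, 75, 74, 85, 108, 121, 140, 165, 198, 231, 237, 237, 237, 237, 237, 237]
224 [237, 237, 237, 237, 237, 237, 237, 226, 152, 86, 74, 74, 76, 76, 77, 77, 77, 76, 79, 88, 82, 86, 107, 115, 117, 117, 116, 117, 118, 116, 117, 116, 109, 86, 72, 69, 78, 101, 117, 141, 168, 193, 230, 237, 238, 238, 238, 238, 238, 238]
232 [236, 236, 236, 236, 236, 237, 235, 203, 142, 115, 113, 114, 113, 113, 113, 114, 113, 113, 113, 112, 113, 113, 112, 113, 113, 112, 114, 114, 115, 114, 114, 107, 84, 68, 65, 71, 92, 109, 132, 169, 187, 226, 236, 237, 237, 237, 237, 237, 237, 237]
```

Request:
step_arm(
  commands=[
    [0,0,0,-2,0,0,0],
    [0,0,0,-4,0,0,0],
    [0,0,0,-6,0,0,0],
    [0,0,0,-7.5,0,0,0],
    [0,0,0,-8.5,0,0,0],
  ],
)

```text
time: 11.15
tool_pos: [0.5554, 0.1634, 0.1106]
tool_rot: [-3.138, 0.0, 1.711]
contact_force: [0.2, -0.0, -2.9]
opening: 0.0116
grip_force: 45.0
```

Request:
step_arm(
  commands=[
    [0,0,0,0,0,0,0],
    [0,0,0,0,0,0,0],
  ],
)

```text
time: 11.32
tool_pos: [0.5565, 0.1643, 0.1126]
tool_rot: [-3.141, 0.0, 1.712]
contact_force: [0.7, -0.3, -2.4]
opening: 0.0114
grip_force: 45.0
```

Request:
step_arm(
  commands=[
    [0,0,0,-0.4,0,0,0],
    [0,0,0,-0.8,0,0,0],
    [0,0,0,-1.2,0,0,0],
    [0,0,0,-1.5,0,0,0],
    [0,0,0,-1.5,0,0,0],
  ],
)

```text
time: 11.73
tool_pos: [0.5561, 0.1652, 0.0971]
tool_rot: [-3.141, 0.0, 1.713]
contact_force: [0.5, 0.6, -2.2]
opening: 0.0117
grip_force: 45.0
```

No force with the underside at about 79 mm, so the bar head is passing through the slot. I'm continuing down.

Request:
step_arm(
  commands=[
    [0,0,0,-0.3,0,0,0],
    [0,0,0,-0.6,0,0,0],
    [0,0,0,-0.9,0,0,0],
    [0,0,0,-1.1,0,0,0],
    [0,0,0,-1.1,0,0,0],
  ],
)

```text
time: 12.15
tool_pos: [0.5562, 0.1652, 0.0861]
tool_rot: [-3.141, 0.0, 1.713]
contact_force: [0.1, 0.6, -1.3]
opening: 0.0117
grip_force: 45.0
```

Request:
step_arm(
  commands=[
    [0,0,0,-0.1,0,0,0],
    [0,0,0,-0.2,0,0,0],
    [0,0,0,-0.3,0,0,0],
    [0,0,0,-0.4,0,0,0],
    [0,0,0,-0.4,0,0,0],
  ],
)

```text
time: 12.57
tool_pos: [0.5565, 0.1652, 0.0826]
tool_rot: [-3.141, 0.0, 1.713]
contact_force: [0.6, 0.5, -1.8]
opening: 0.0119
grip_force: 45.0
```

Request:
step_arm(
  commands=[
    [0,0,0,-0.1,0,0,0],
    [0,0,0,-0.2,0,0,0],
    [0,0,0,-0.3,0,0,0],
    [0,0,0,-0.4,0,0,0],
    [0,0,0,-0.4,0,0,0],
  ],
)

```text
time: 12.98
tool_pos: [0.5567, 0.1652, 0.0791]
tool_rot: [3.141, 0.0, 1.713]
contact_force: [-1.6, 0.1, 4.3]
opening: 0.0117
grip_force: 45.0
```

Request:
step_arm(
  commands=[
    [0,0,0,-0.1,0,0,0],
    [0,0,0,-0.2,0,0,0],
    [0,0,0,-0.2,0,0,0],
    [0,0,0,-0.2,0,0,0],
  ],
)

```text
time: 13.32
tool_pos: [0.5567, 0.1652, 0.0777]
tool_rot: [3.141, 0.0, 1.713]
contact_force: [-4.1, -0.5, 9.7]
opening: 0.0117
grip_force: 45.0
```

Request:
step_arm(
  commands=[
    [0,0,0,-0.1,0,0,0],
    [0,0,0,-0.2,0,0,0],
    [0,0,0,-0.2,0,0,0],
    [0,0,0,-0.2,0,0,0],
  ],
)

```text
time: 13.65
tool_pos: [0.5567, 0.1652, 0.0777]
tool_rot: [3.14, 0.0, 1.713]
contact_force: [-9.7, -2.4, 23.1]
opening: 0.0116
grip_force: 45.0
```

The force rose to 23 N with no more travel, so the cover is hard on the ledge at underside ≈ 60 mm. I'll hold briefly, check it is still, and hand in.

Request:
step_arm(
  commands=[
    [0,0,0,0,0,0,0],
    [0,0,0,0,0,0,0],
    [0,0,0,0,0,0,0],
    [0,0,0,0,0,0,0],
    [0,0,0,0,0,0,0],
  ],
)

```text
time: 14.07
tool_pos: [0.5567, 0.1652, 0.0777]
tool_rot: [3.14, 0.0, 1.713]
contact_force: [-9.4, -2.2, 22.7]
opening: 0.0112
grip_force: 45.0
```

```bash
python3 - <<'E'
from h import *
o=observe();print(o["time"],o["tool_pos"],o["tool_rot"],o["contact_force"],abs(o["qvel"]).max())
if 12<o["contact_force"][2]<35 and abs(o["tool_pos"][2]-.0777)<.0006: print(hand_in())
E
```

```text
14.0667 [0.55669563 0.16523298 0.07769547] [3.13960293e+00 1.62258871e-04 1.71303052e+00] [-9.36493369 -2.21012972 22.67493345] 0.0022948588205801146
the job is handed in; nothing more can be done
None
```

I turned the fastener in line, put the cover on with the bar head up through the slot, and handed in at 14.1 s with the gripper still holding it home at about 23 N; no verdict was shown.

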